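Refit the tension bail of a filament stand

ROBOT

A 6-joint arm with a two-finger parallel gripper is mounted at the origin on the work surface. World frame = base frame: x ahead of the robot, y to its left, z up, the work surface at z = 0. Lengths are in m, angles in rad, forces in N, time in s.
With the tool pointing down it reaches from about 0.35 to 0.775 m from the base axis. Payload 5.5 kg.
Tool frame: the origin (TCP) lies at the very end of the fingers, on their centre line; the grasp point (between the pads) lies 19 mm behind it; z points along the fingers, y is the line along which they close (so a half turn about z gives the same grasp; the last joint's range is limited). The gripper opens to 85 mm and grips with 20 to 120 N. Pads are 22 mm wide; open, the fingers measure 114 mm over their backs; the gripper's body (76 mm by 85 mm) begins 54 mm behind the grasp point. The pads swing forward as they close: fully open they stand 13 mm farther back than shut.
Start: joints at [1.079, 0.313, 0.046, 1.304, 0, 1.431], TCP at [0.198, 0.54, 0.231] pointing down, gripper open.
Joint ranges: [-2.76, 2.76], [-0.86, 1.69], [-1.03, 1.26], [-2.2, 2.34], [-1.47, 1.5], [-3.14, 3.14]. Speed limits (rad/s): [2.57, 2.57, 3.14, 3.14, 3.14, 3.14].

INTERFACE

Orientations are given as a unit quaternion [w, x, y, z].
In Python, from workcell import env, imaging, ticket gives the robot as it stands. The module is installed in compiled form; this text tells all that it offers.
- The arm moves only by the tool apply_moves, never from a script. Its argument "rows" is a list of rows, each an object with "xyz": the shift along the tool's x, y, z in mm, a list of three; "turn": the turn, a rotation vector about the tool's x, y, z in rad, a list of three; "grip": the opening, from 0 (shut) to 1 (fully open). A call has 1 to 12 rows; each row is the pose to reach, as a shift and turn from the pose commanded when the call began, along the tool's axes at that moment; what a row does not reach only later rows make up. A row lasts 1/12 s, in which the tool goes at most 41.7 mm and 7.16 degrees, less where a joint would pass 70% of its speed; a pose out of reach is approached as far as the arm can. A call with a gripper value outside its range is refused whole. The fingers move at their own pace and stop on an object; "force" is the grip in N (left out, the last holds). Time passes only in rows, so rows that repeat a pose let the fingers close. It gives the time, the measured TCP pose, the force, the opening and the grip force at its end, in the units of the state.
- env.get_state(): the state, without advancing time (a new reading comes with each control period).
- imaging.read_camera(name): name is "scene" or "side" or "wrist"; returns a dict with "color" (384x512x3 uint8, blue, green, red), "z_map" (384x512 float32, m along the optical axis (not along the pixel's ray), 0 where there is no reading), "camera_matrix" (3x3 intrinsics, pixels), "k1" (the pictures are not rectified: a ray, as slopes to the right and down, at radius r is drawn at 1 + k1 r^2 times it, then the intrinsics apply), "view" (4x4, takes a point from world to camera coordinates). Camera axes: x right, y down, z forward; pixel columns grow to the right and rows downward; lengths in m; the calibration is good to about 2 mm. A picture is of the moment at which its call begins.
- ticket.hand_in(): hands the job in; it is judged then, once.
The state is a dict: "clock": time; "joint_pos": joint angles; "qvel": joint speeds; "tau": joint torques, N m; "tcp_pos": TCP position; "orientation": TCP orientation; "wrist_force": force on the tool from outside, world axes, zero at the start; "ft_torque": the same for the moment, N m; "finger_gap": finger opening in m; "grip_force": force on a finger pad.
Only numpy, scipy, OpenCV 4.12 (cv2) and the standard library are available. Lean on these libraries where they do the work, as an engineer would, in place of code of your own. Each camera call takes 0.05 s, during which the arm holds its last target. There are 200 camera calls.

TASK

Pick up the bent metal bail with the orange roller and hang it in the filament stand, one end resting at the bottom of the notch in each of the two white posts and the roller hanging straight down between them. Then swing the red keeper fully shut over the left post's notch so that the bail cannot jump out. Leave the other things on the table where they are.

Things in the scene. Friction and masses are not known exactly. Their poses are not given: they have to be found in the camera images.
- bail_roller (a point): Centre of the orange roller (26 mm diameter, 56 mm long, fixed to the rod) of the loose bail: a 10 mm aluminium rod bent flat into a shallow U, 0.16 kg. It starts lying flat, all rod axes 13 mm up. Axes are the bail's: x from the roller to the line of the two straight ends, 60 mm away (level at first, straight up once it hangs); y along roller and ends; z square to the bend, up at first
- bail_end_a (a point): Point on the rod's axis on one straight end, 75 mm along the bail's +y from the middle: the part that belongs in a notch. Each end is straight and free from 55 to 88 mm from the middle, then carries a black knob (26 mm diameter, 12 mm long). The roller's bar is 84 mm long; two slanting legs join it to the ends. Either end may go in either notch
- bail_end_b (a point): The same on the other end, 75 mm along the bail's -y
- stand: Filament stand fixed to the table (place and yaw vary): grey plate 330 x 200 x 12 mm with two white posts. Origin on the table midway between the posts; x away from the robot's side, y from right post to left, z up. A green spool, 154 mm diameter, top 76 mm up, lies centred 175 mm along +x. Between the posts 136 mm are free down to the plate (feet 24 mm high reach 4 mm farther in)
- notch_left (a point): Where the rod's axis lies when an end is home in the left (+y) post: 106 mm above the table. The post is 60 mm deep (x), 14 mm thick (y), 125 mm tall; its notch goes through it along y and is open at the top: 14 mm wide for its lowest 12 mm, floor 101 mm up, then widening to 30 mm at the top. Axes are the stand's
- notch_right (a point): The same in the right (-y) post, 150 mm from the left notch
- keeper (a joint): Angle of the red keeper on the left post: 0 = shut, lying level over the notch on the post's top; about 1.57 = upright; up to 2.2 = leaning back away from the notch. It starts open. The hinge is stiff by friction (0.03 N m), has no spring or catch and stays where it is left; it shuts by being pushed in the stand's +x and down, a force of about 1 N
- keeper_pivot (a point): Hinge of the keeper, at the top (125 mm up) of the left post, 24 mm to the stand's -x side of the notch; the hinge line runs along the stand's y
- keeper_tip (a point): Centre of the round red bar (16 mm diameter, 16 mm long) at the keeper's free end, 66 mm from the hinge; the arm is 12 mm wide and 8 mm thick, and when shut its top lies 133 mm (the round bar's top 138 mm) above the table
- pen: Pink 3D pen lying on the table, about 170 x 28 x 26 mm, origin under the middle of its grip; leave alone
- phone: Black phone lying flat, 150 x 72 x 9 mm, origin under its centre; leave alone
- star: Yellow printed star outline lying flat, 90 mm across, 10 mm high, origin under its centre; leave alone
- reel: Small blue filament reel with white flanges lying flat, 84 mm diameter, 32 mm high, origin under its centre; leave alone

How it is judged:
On the way, in this order (a step that is already met when the one before it is completed fails the run):
1. both ends of the bail lie in the notches with the roller hanging down, the keeper still open (((distance between bail_end_a and notch_left below 0.012 m and distance between bail_end_b and notch_right below 0.012 m) or (distance between bail_end_a and notch_right below 0.012 m and distance between bail_end_b and notch_left below 0.012 m)) and angle between bail_roller's own x axis and vertical below 0.35 rad and value of joint keeper above 0.6 rad), for 0.2 s.
2. the keeper is shut over the seated bail (((distance between bail_end_a and notch_left below 0.012 m and distance between bail_end_b and notch_right below 0.012 m) or (distance between bail_end_a and notch_right below 0.012 m and distance between bail_end_b and notch_left below 0.012 m)) and angle between bail_roller's own x axis and vertical below 0.35 rad and value of joint keeper below 0.12 rad), for 0.2 s.
At the end, for the whole second after the job is handed in: One end of the bail in each notch (its end point within 12 mm of the notch's home point, either way round), the bail hanging with the roller down within 0.35 rad of vertical, and the keeper shut to within 0.12 rad, all staying so (all of step 2); the robot touches nothing.
It fails at once if the pen is pushed more than 40 mm (distance of pen from where it was at the start of the episode above 0.04 m).
It fails at once if the phone is pushed more than 40 mm (distance of phone from where it was at the start of the episode above 0.04 m).
It fails at once if the star is pushed more than 40 mm (distance of star from where it was at the start of the episode above 0.04 m).
It fails at once if the reel is pushed more than 40 mm (distance of reel from where it was at the start of the episode above 0.04 m).
It also fails if it takes over 58 s, if anything falls off the work surface, if the arm or the gripper's body presses on something with over 40 N, if the wrist force passes 120 N, or if a joint passes its speed limit or range.

## Working session

There is one attempt and no reset: what is moved stays moved. The work goes in short steps, Python scripts to look and compute and a tool call to move; the robot and the scene stay as the last step left them, time stands still between calls to the robot, and variables do not carry over. Pictures are saved under pics/ and viewed, at most 10 in all, crops included, and the job is handed in when it is done.

Besides the shell and the picture viewer there is one more tool, called after "Request:" by a JSON object that holds its "method" and its "body", one argument or row to a line. apply_moves: Moves the arm, as the interface text tells. Its arguments: {"type":"object","properties":{"rows":{"type":"array"},"force":{"type":"number"}},"required":["rows"]}

```bash
mkdir -p pics
cat > h.py <<'E'
import numpy as np, cv2
from workcell import env, imaging, ticket
from scipy.spatial.transform import Rotation as R
def cam(n):
    d=imaging.read_camera(n); d['K']=np.array(d['camera_matrix']); d['V']=np.array(d['view']); return d
def rays(d,uv):
    uv=np.atleast_2d(uv).astype(float)
    K=d['K']; p=np.c_[(uv[:,0]-K[0,2])/K[0,0],(uv[:,1]-K[1,2])/K[1,1]]
    q=p.copy()
    for _ in range(10): q=p/(1+d['k1']*(q**2).sum(1,keepdims=True))
    return np.c_[q,np.ones(len(q))]
def to_w(d,pc): 
    V=d['V']; return (pc-V[:3,3])@V[:3,:3]
def plane(d,uv,z):
    r=rays(d,uv)@d['V'][:3,:3]; c=-d['V'][:3,:3].T@d['V'][:3,3]
    return c+r*((z-c[2])/r[:,2])[:,None]
def depth(d,uv):
    uv=np.atleast_2d(uv).astype(int); z=d['z_map'][uv[:,1],uv[:,0]]
    return to_w(d,rays(d,uv)*z[:,None])
def cloud(d,mask):
    v,u=np.nonzero(mask&(d['z_map']>0)); return depth(d,np.c_[u,v])
def hsv(d): return cv2.cvtColor(d['color'],cv2.COLOR_BGR2HSV)
def tool():
    s=env.get_state(); q=s['orientation']; return np.array(s['tcp_pos']),R.from_quat([q[1],q[2],q[3],q[0]]),s
E
python3 - <<'E'
from h import *
for n in('scene','side'):
    d=cam(n); cv2.imwrite(f'pics/{n}0.png',d['color']); print(n,d['V'].round(3).tolist(),d['k1'],d['K'].tolist())
p,r,s=tool();print(p,r.as_matrix().round(3),s['clock'],s['finger_gap'])
E
```

```text
scene [[0.114, 0.994, -0.001, -0.139], [0.84, -0.096, -0.535, -0.412], [-0.531, 0.06, -0.845, 1.701], [0.0, 0.0, 0.0, 1.0]] -0.20090327458610044 [[486.5145770214089, 0.0, 256.33680842461854], [0.0, 486.5145770214089, 191.5765448104884], [0.0, 0.0, 1.0]]
side [[0.823, -0.567, 0.002, -0.413], [-0.391, -0.57, -0.722, 0.323], [0.411, 0.594, -0.692, 0.853], [0.0, 0.0, 0.0, 1.0]] -0.06073133156216879 [[348.2647546008754, 0.0, 256.0402176521724], [0.0, 348.2647546008754, 188.05268451960512], [0.0, 0.0, 1.0]]
[0.1979462  0.53937051 0.23048877] [[-0.939  0.345 -0.001]
 [ 0.345  0.939 -0.001]
 [ 0.    -0.002 -1.   ]] 0.1 0.08556945713236078
```

View pics/scene0.png

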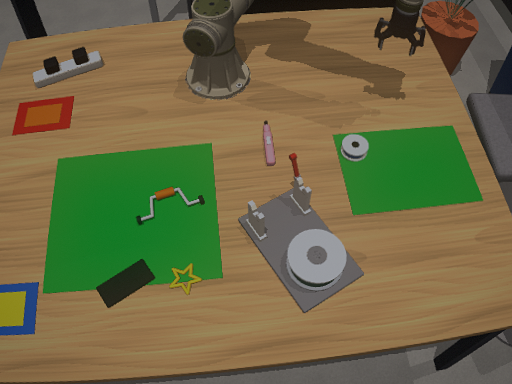

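View pics/side0.png

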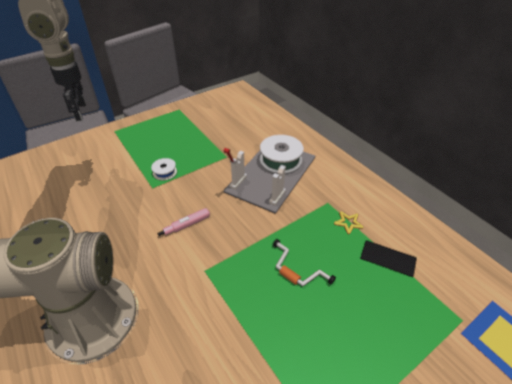

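The scene view shows the bail on the left green mat: roller at about (165,194), knobs at (140,220) and (201,200). The stand posts are at (257,220) and (302,195). The red keeper leans back with its tip at (293,156), and the pen is at (269,143). The side view agrees. Next I measure positions.

Run:
```python
from h import *
def box(m,x0,y0,x1,y1):
    o=np.zeros_like(m,bool); o[y0:y1,x0:x1]=m[y0:y1,x0:x1]>0; return o
for n,rb,kb,pb,tb in(('scene',(145,180,190,210),[(132,212,147,226),(194,193,208,208)],(235,170,325,250),(284,148,300,182)),
               ('side',(270,255,310,295),[(268,236,286,250),(324,272,340,288)],(220,145,300,210),(220,143,238,165))):
    d=cam(n);h=hsv(d);H,S,V=[h[...,i].astype(int) for i in range(3)]
    o=box((H<16)&(S>150)&(V>80),*rb); uv=np.argwhere(o)[:,::-1]
    print(n,'roller',len(uv),plane(d,uv.mean(0),.016).round(4), 'cloud',cloud(d,o).mean(0).round(4), np.percentile(cloud(d,o)[:,2],95).round(4))
    for b in kb:
        k=box(V<60,*b); uv=np.argwhere(k)[:,::-1]; print(' knob',len(uv),plane(d,uv.mean(0),.015).round(4),cloud(d,k).mean(0).round(4))
    w=box((S<60)&(V>100),*pb); c=cloud(d,w); c=c[(c[:,2]>.112)&(c[:,2]<.14)]
    print(' tops',len(c), c[:,2].max())
    a=c[c[:,1]>np.median(c[:,1])] ; _,lab,cen=cv2.kmeans(c.astype(np.float32),2,None,(3,50,1e-5),5,cv2.KMEANS_PP_CENTERS)
    print(cen.round(4),np.linalg.norm(cen[0]-cen[1]))
    t=box(((H<8)|(H>172))&(S>140)&(V>60),*tb); c=cloud(d,t); print(' red',len(c),c[np.argsort(c[:,2])[::max(1,len(c)//8)]].round(3).tolist())
    g=box((S<70)&(V>50)&(V<200),*((225,160,370,312) if n=='scene' else (215,140,320,215))); c=cloud(d,g); c=c[abs(c[:,2]-.012)<.004]
    r=cv2.minAreaRect((c[:,:2]*1000).astype(np.float32)); print(' plate',len(c),r)
    print(' platecorners',cv2.boxPoints(r).round(0).tolist())
    gg=box((S<60)&(V>120),*((285,228,350,290) if n=='scene' else (258,132,305,172))); c=cloud(d,gg); c=c[abs(c[:,2]-.076)<.006]
    print(' spool',len(c),cv2.minEnclosingCircle((c[:,:2]*1000).astype(np.float32)))
```

```text
scene roller 97 [[ 0.4839 -0.1873  0.016 ]] cloud [ 0.4868 -0.1868  0.0205] 0.0282
 knob 33 [[ 0.5663 -0.2628  0.015 ]] [ 0.5684 -0.262   0.0187]
 knob 37 [[ 0.5183 -0.0816  0.015 ]] [ 0.521  -0.0813  0.0193]
 tops 158 0.12999682342172839
[[0.5663 0.2003 0.122 ]
 [0.631  0.0649 0.1226]] 0.15008628
 red 105 [[0.543, 0.186, 0.127], [0.538, 0.186, 0.138], [0.536, 0.188, 0.149], [0.531, 0.183, 0.157], [0.529, 0.18, 0.169], [0.514, 0.168, 0.177], [0.513, 0.168, 0.185], [0.52, 0.175, 0.189], [0.521, 0.182, 0.193]]
 plate 3591 ((695.3297119140625, 178.62332153320312), (329.4945983886719, 200.0219268798828), 25.8686466217041)
 platecorners [[503.0, 197.0], [591.0, 17.0], [887.0, 161.0], [800.0, 340.0]]
 spool 1951 ((756.10546875, 210.2361602783203), 77.2986831665039)
side roller 166 [[ 0.48   -0.1878  0.016 ]] cloud [ 0.4766 -0.191   0.0234] 0.0278
 knob 20 [[ 0.5119 -0.0824  0.015 ]] [ 0.5094 -0.0853  0.0199]
 knob 35 [[ 0.5616 -0.264   0.015 ]] [ 0.5576 -0.2666  0.0219]
 tops 145 0.13818535487468267
[[0.6298 0.0623 0.121 ]
 [0.5658 0.1964 0.1212]] 0.14858863
 red 40 [[0.631, 0.407, 0.0], [0.529, 0.176, 0.154], [0.524, 0.172, 0.167], [0.514, 0.166, 0.182], [0.507, 0.178, 0.185], [0.518, 0.166, 0.188], [0.517, 0.17, 0.19], [0.519, 0.167, 0.191]]
 plate 1913 ((691.5540161132812, 177.1457977294922), (332.3896789550781, 199.14541625976562), 25.965665817260742)
 platecorners [[499.0, 194.0], [586.0, 15.0], [885.0, 160.0], [797.0, 339.0]]
 spool 841 ((754.0590209960938, 209.3350067138672), 78.53562927246094)
```

Measured against the known sizes:

| Item | Measured | Expected |
|---|---|---|
| Knob spacing | 188 mm | 188 mm |
| Roller to ends line | 59 mm | 60 mm |
| Post spacing | 150 mm | 150 mm |

The stand yaw is 25.9° with its origin at about (0.598, 0.132). The bail yaw is about 15° with the roller at about (0.482, -0.188). My plan is to grip the roller from above, tilt the tool forward about 65°, lower the ends into the notches and release.

```bash
cat >> h.py <<'E'
def target(pos,yaw,tilt,grasp=False):
    """pos world (TCP, or point 19mm behind if grasp), tool y heading yaw deg, tilted forward by tilt deg; prints move"""
    c,s=np.cos(np.radians(yaw)),np.sin(np.radians(yaw))
    M=R.from_matrix(np.array([[-s,c,0],[c,s,0],[0,0,-1]]).T) * R.from_rotvec([-np.radians(tilt),0,0])
    p,r,st=tool(); pos=np.array(pos,float)
    if grasp: pos=pos+M.apply([0,0,.019])
    print('xyz',(r.inv().apply(pos-p)*1000).round(1).tolist(),'turn',(r.inv()*M).as_rotvec().round(4).tolist(),'| tcp',p.round(4),'clk',st['clock'])
E
sed -i 's/\[\[-s,c,0\],\[c,s,0\],\[0,0,-1\]\]/[[-s,c,0],[c,s,0],[0,0,-1]]/' h.py
python3 -c "
from h import *
target([.482,-.1876,.15],15,0)"
```

```text
xyz [-517.2, -584.7, 81.3] turn [-0.0011, 0.0004, 0.9572] | tcp [0.198  0.5395 0.2307] clk 0.2
```

Request:
{"method": "apply_moves", "body": {
  "rows": [
    {"xyz": [-517,-585,80],"turn": [0,0,0.957],"grip": 1},
    {"xyz": [-517,-585,80],"turn": [0,0,0.957],"grip": 1},
    {"xyz": [-517,-585,80],"turn": [0,0,0.957],"grip": 1},
    {"xyz": [-517,-585,80],"turn": [0,0,0.957],"grip": 1},
    {"xyz": [-517,-585,80],"turn": [0,0,0.957],"grip": 1},
    {"xyz": [-517,-585,80],"turn": [0,0,0.957],"grip": 1},
    {"xyz": [-517,-585,80],"turn": [0,0,0.957],"grip": 1},
    {"xyz": [-517,-585,80],"turn": [0,0,0.957],"grip": 1},
    {"xyz": [-517,-585,80],"turn": [0,0,0.957],"grip": 1},
    {"xyz": [-517,-585,80],"turn": [0,0,0.957],"grip": 1},
    {"xyz": [-517,-585,80],"turn": [0,0,0.957],"grip": 1},
    {"xyz": [-517,-585,80],"turn": [0,0,0.957],"grip": 1}
  ]
}}

```text
clock: 1.2
tcp_pos: [0.3791, 0.0745, 0.1804]
orientation: [0.0, 0.609, 0.793, 0.0]
wrist_force: [1.4, 1.2, -0.6]
finger_gap: 0.0855
grip_force: 0.0
```

```bash
python3 -c "
from h import *
target([.482,-.1876,.15],15,0)"
```

```text
xyz [-279.8, 31.5, 30.4] turn [0.001, 0.0001, 0.0002] | tcp [0.3791 0.0745 0.1804] clk 1.2
```

Request:
{"method": "apply_moves", "body": {
  "rows": [
    {"xyz": [-280,31,30],"turn": [0,0,0],"grip": 1},
    {"xyz": [-280,31,30],"turn": [0,0,0],"grip": 1},
    {"xyz": [-280,31,30],"turn": [0,0,0],"grip": 1},
    {"xyz": [-280,31,30],"turn": [0,0,0],"grip": 1},
    {"xyz": [-280,31,30],"turn": [0,0,0],"grip": 1},
    {"xyz": [-280,31,30],"turn": [0,0,0],"grip": 1},
    {"xyz": [-280,31,30],"turn": [0,0,0],"grip": 1},
    {"xyz": [-280,31,30],"turn": [0,0,0],"grip": 1},
    {"xyz": [-280,31,30],"turn": [0,0,0],"grip": 1}
  ]
}}

```text
clock: 1.95
tcp_pos: [0.4814, -0.1875, 0.1495]
orientation: [-0.001, 0.61, 0.792, 0.0]
wrist_force: [0.4, 1.3, -0.4]
finger_gap: 0.0855
grip_force: 0.0
```

```bash
python3 -c "
from h import *
d=cam('wrist'); cv2.imwrite('pics/w1.png',d['color']);h=hsv(d);H,S,V=[h[...,i].astype(int) for i in range(3)]
o=(H<16)&(S>150)&(V>80)
n,l,st,c=cv2.connectedComponentsWithStats(o.astype(np.uint8)); i=1+st[1:,4].argmax(); o=l==i
print(st[i],c[i]); uv=np.argwhere(o)[:,::-1]
print(plane(d,c[i],.02), (-d['V'][:3,:3].T@d['V'][:3,3]))
q=plane(d,uv,.02)[:,:2]; r=cv2.minAreaRect((q*1000).astype(np.float32));print(r)
k=(V<50); n,l,st,c=cv2.connectedComponentsWithStats(k.astype(np.uint8))
for j in range(1,n):
  if st[j,4]>80: print('dark',st[j],plane(d,c[j],.014).round(4))
target([.482,-.1876,.15],15,0)
"
```

```text
[244 158  21  35 225] [252.         167.52888889]
[[ 0.47318261 -0.17251638  0.02      ]] [ 0.46211863 -0.11998346  0.29303698]
((477.16162109375, -179.91184997558594), (20.47812271118164, 36.12390899658203), 14.204572677612305)
dark [303  84  25  13 276] [[ 0.513  -0.0834  0.014 ]]
dark [    0   237   512   147 42189] [[ 0.5389 -0.3766  0.014 ]]
dark [296 254  20  17 212] [[ 0.5619 -0.2673  0.014 ]]
xyz [-1.8, 0.8, -0.3] turn [-0.0011, -0.0017, -0.0013] | tcp [ 0.4808 -0.1861  0.1497] clk 2.0
```

View pics/w1.png

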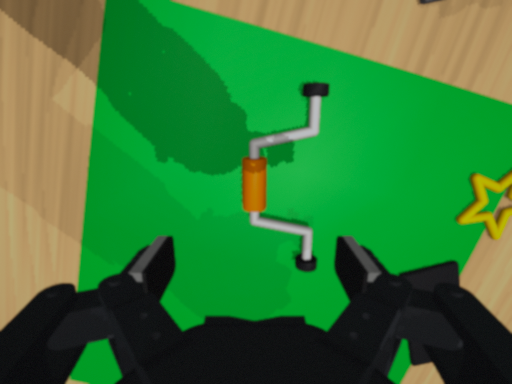

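The wrist view shows the roller spanning rows 157–212 and columns 243–267, with its centre at about (254.5,184.5). The knobs are at (315,90) and (306,263), and the fingers straddle the bail correctly.

```bash
python3 -c "
from h import *
d=cam('wrist');h=hsv(d);H,S,V=[h[...,i].astype(int) for i in range(3)]
o=(H<20)&(S>150)&(V>80); o[:, :235]=0;o[:,275:]=0;o[:150]=0;o[220:]=0
uv=np.argwhere(o)[:,::-1]
q=plane(d,uv,.019)[:,:2]; r=cv2.minAreaRect((q*1000).astype(np.float32));print(len(uv),r,cloud(d,o).mean(0),cloud(d,o)[:,2].max())
target([.481,-.188,.004],15,0)
"
```

```text
1116 ((479.7339782714844, -190.00274658203125), (23.006593704223633, 57.678565979003906), 15.524826049804688) [ 0.47928002 -0.18765199  0.02464327] 0.02867768567130289
xyz [-2.9, -0.2, 145.9] turn [-0.0009, -0.0015, 0.0001] | tcp [ 0.4807 -0.1853  0.1499] clk 2.05
```

Request:
{"method": "apply_moves", "body": {
  "rows": [
    {"xyz": [-3,0,40],"turn": [0,0,0],"grip": 1},
    {"xyz": [-3,0,80],"turn": [0,0,0],"grip": 1},
    {"xyz": [-3,0,120],"turn": [0,0,0],"grip": 1},
    {"xyz": [-3,0,135],"turn": [0,0,0],"grip": 1},
    {"xyz": [-3,0,144],"turn": [0,0,0],"grip": 1},
    {"xyz": [-3,0,144],"turn": [0,0,0],"grip": 1},
    {"xyz": [-3,0,144],"turn": [0,0,0],"grip": 0},
    {"xyz": [-3,0,144],"turn": [0,0,0],"grip": 0},
    {"xyz": [-3,0,144],"turn": [0,0,0],"grip": 0},
    {"xyz": [-3,0,144],"turn": [0,0,0],"grip": 0},
    {"xyz": [-3,0,144],"turn": [0,0,0],"grip": 0},
    {"xyz": [-3,0,144],"turn": [0,0,0],"grip": 0}
  ],
  "force": 60
}}

```text
clock: 3.05
tcp_pos: [0.4832, -0.1895, 0.0077]
orientation: [0.001, 0.609, 0.793, 0.0]
wrist_force: [0.4, 0.1, 5.1]
finger_gap: 0.0241
grip_force: 58.8
```

Request:
{"method": "apply_moves", "body": {
  "rows": [
    {"xyz": [0,0,0],"turn": [0,0,0],"grip": 0},
    {"xyz": [0,0,0],"turn": [0,0,0],"grip": 0},
    {"xyz": [0,0,0],"turn": [0,0,0],"grip": 0}
  ]
}}

```text
clock: 3.3
tcp_pos: [0.4832, -0.1895, 0.0077]
orientation: [0.001, 0.609, 0.793, 0.0]
wrist_force: [0.3, 0.1, 6.2]
finger_gap: 0.024
grip_force: 58.8
```

Request:
{"method": "apply_moves", "body": {
  "rows": [
    {"xyz": [0,0,-30],"turn": [0,0,0],"grip": 0},
    {"xyz": [0,0,-70],"turn": [0,0,0],"grip": 0},
    {"xyz": [0,0,-110],"turn": [0,0,0],"grip": 0},
    {"xyz": [0,0,-150],"turn": [0,0,0],"grip": 0},
    {"xyz": [0,0,-190],"turn": [0,0,0],"grip": 0},
    {"xyz": [0,0,-220],"turn": [0,0,0],"grip": 0},
    {"xyz": [0,0,-220],"turn": [0,0,0],"grip": 0}
  ]
}}

```text
clock: 3.88
tcp_pos: [0.4851, -0.1906, 0.2337]
orientation: [0.006, 0.609, 0.793, 0.001]
wrist_force: [1.0, -0.6, -0.5]
finger_gap: 0.0235
grip_force: 60.0
```

```bash
python3 -c "
from h import *
xs=np.array([.8996,.4368,0]);o=np.array([.598,.132,0])
th=np.radians(65)
roller=o+[0,0,.24]-.06*(np.cos(th)*xs+[0,0,np.sin(th)])
print(roller)
target(roller,25.9,65,True)
"
```

```text
[0.57518876 0.12092402 0.18562153]
xyz [281.3, 184.1, 55.3] turn [-1.1232, 0.1159, -0.1639] | tcp [ 0.4851 -0.1906  0.2337] clk 3.8833
```

Request:
{"method": "apply_moves", "body": {
  "rows": [
    {"xyz": [281,184,20],"turn": [-1.123,0.116,-0.164],"grip": 0},
    {"xyz": [281,184,20],"turn": [-1.123,0.116,-0.164],"grip": 0},
    {"xyz": [281,184,20],"turn": [-1.123,0.116,-0.164],"grip": 0},
    {"xyz": [281,184,20],"turn": [-1.123,0.116,-0.164],"grip": 0},
    {"xyz": [281,184,20],"turn": [-1.123,0.116,-0.164],"grip": 0},
    {"xyz": [281,184,20],"turn": [-1.123,0.116,-0.164],"grip": 0},
    {"xyz": [281,184,20],"turn": [-1.123,0.116,-0.164],"grip": 0},
    {"xyz": [281,184,20],"turn": [-1.123,0.116,-0.164],"grip": 0},
    {"xyz": [281,184,40],"turn": [-1.123,0.116,-0.164],"grip": 0},
    {"xyz": [281,184,40],"turn": [-1.123,0.116,-0.164],"grip": 0},
    {"xyz": [281,184,55],"turn": [-1.123,0.116,-0.164],"grip": 0},
    {"xyz": [281,184,55],"turn": [-1.123,0.116,-0.164],"grip": 0}
  ]
}}

```text
clock: 4.88
tcp_pos: [0.6272, 0.124, 0.1962]
orientation: [0.261, 0.452, 0.729, 0.443]
wrist_force: [-0.2, -1.3, -1.9]
finger_gap: 0.0236
grip_force: 60.7
```

```bash
python3 -c "
from h import *
target([0.57518876,0.12092402,0.18562153],25.9,65,True)
print(tool()[2]['joint_pos'])
a=[]
for n in('scene','side'):
  d=cam(n); a.append(cv2.resize(d['color'][100:270,200:360] if n=='scene' else d['color'][80:250,180:340],None,fx=2.5,fy=3))
cv2.imwrite('pics/h1.png',np.hstack(a))
"
```

```text
xyz [20.2, -31.2, -17.9] turn [-0.054, -0.0275, -0.0095] | tcp [0.6272 0.124  0.1962] clk 4.8833
[-0.20305816  0.04855838 -1.0264441  -0.47124232  0.59351848  1.22621268]
```

View pics/h1.png

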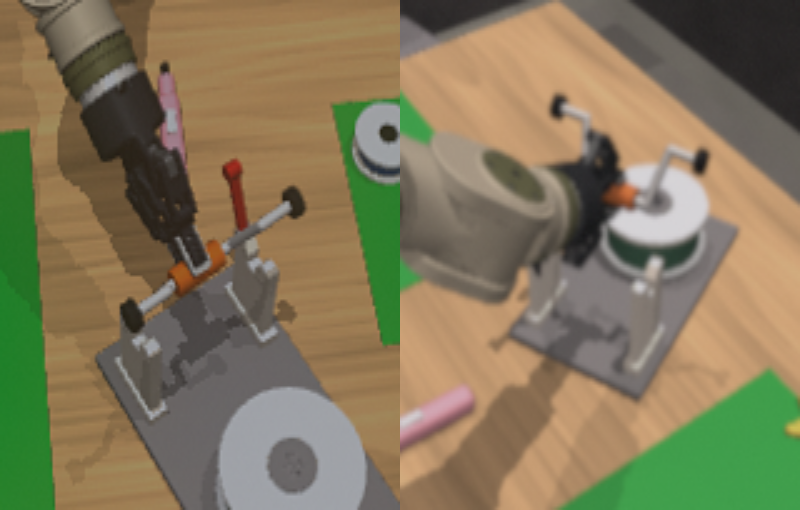

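The picture shows the bail held firmly above the posts, knobs at (131,315) and (292,202) in the left crop, with the keeper clear. Joint 3 is at its limit (-1.03), so I'll use less tilt (50°).

```bash
cat > t.py <<'E'
from h import *
import sys
def place(th,z,dx=0,o=(.598,.132),yaw=25.9,off=0):
    y=np.radians(yaw);xs=np.array([np.cos(y),np.sin(y),0]);ys=np.array([-xs[1],xs[0],0]);t=np.radians(th)
    roller=np.array([*o,z])-.06*(np.cos(t)*xs+[0,0,np.sin(t)])+dx*xs+off*ys
    target(roller,yaw,th,True)
E
python3 -c "
from t import *
place(50,.235); print(tool()[2]['joint_pos'])"
```

```text
xyz [19.3, -38.1, -30.0] turn [0.2037, -0.0293, -0.0083] | tcp [0.625  0.1242 0.1957] clk 4.9833
[-0.20300281  0.04369034 -1.02760035 -0.46282666  0.59252506  1.22618731]
```

Request:
{"method": "apply_moves", "body": {
  "rows": [
    {"xyz": [19,-38,-30],"turn": [0.204,-0.029,-0.008],"grip": 0},
    {"xyz": [19,-38,-30],"turn": [0.204,-0.029,-0.008],"grip": 0},
    {"xyz": [19,-38,-30],"turn": [0.204,-0.029,-0.008],"grip": 0},
    {"xyz": [19,-38,-30],"turn": [0.204,-0.029,-0.008],"grip": 0},
    {"xyz": [19,-38,-30],"turn": [0.204,-0.029,-0.008],"grip": 0}
  ]
}}

```text
clock: 5.4
tcp_pos: [0.5789, 0.1213, 0.1814]
orientation: [0.228, 0.479, 0.767, 0.361]
wrist_force: [0.4, -0.3, -1.5]
finger_gap: 0.0236
grip_force: 60.8
```

```bash
python3 -c "
from t import *
place(50,.235); print(np.round(tool()[2]['joint_pos'],3))
# bail end positions from knobs
p,r,_=tool()
for n in('scene','side'):
  d=cam(n);h=hsv(d);V=h[...,2].astype(int)
  v,u=np.nonzero(d['z_map']>0); P=depth(d,np.c_[u,v]); 
  ys=np.array([-.4368,.8996,0]);xs=np.array([.8996,.4368,0]); q=np.c_[(P-[.598,.132,0])@xs,(P-[.598,.132,0])@ys,P[:,2]]
  m=(V[v,u]<70)&(abs(abs(q[:,1])-.094)<.02)&(abs(q[:,2]-.235)<.04)&(abs(q[:,0])<.04)
  for sgn in(1,-1):
    k=m&(q[:,1]*sgn>0); print(n,sgn,k.sum(),np.median(q[k],0).round(4),q[k].min(0).round(3),q[k].max(0).round(3))
    if k.sum(): print((u[k].mean(),v[k].mean()))
"
```

```text
xyz [1.3, -4.9, 1.3] turn [0.0095, 0.0026, 0.0046] | tcp [0.5789 0.1213 0.1814] clk 5.4
[-0.162 -0.083 -0.956 -0.086  0.458  1.146]
scene 1 48 [0.0174 0.0907 0.2369] [0.003 0.086 0.217] [0.027 0.097 0.245]
(np.float64(314.8958333333333), np.float64(160.02083333333334))
scene -1 59 [ 0.0173 -0.0966  0.2382] [ 0.002 -0.101  0.219] [ 0.027 -0.089  0.246]
(np.float64(251.35593220338984), np.float64(193.89830508474577))
side 1 18 [0.0053 0.0912 0.2393] [-0.     0.088  0.228] [0.011 0.096 0.244]
(np.float64(232.05555555555554), np.float64(124.38888888888889))
side -1 26 [ 0.0032 -0.096   0.2369] [-0.004 -0.099  0.228] [ 0.013 -0.091  0.244]
(np.float64(287.9230769230769), np.float64(143.1153846153846))
```

```bash
sed -i 's/\[0,0,.019\]/[0,0,.0055]/' h.py; python3 -c "
from t import *
place(50,.235,off=.002);place(50,.135,off=.002);place(50,.108,off=.002)"
```

```text
xyz [3.2, -3.3, -12.7] turn [0.007, 0.002, 0.0032] | tcp [0.5783 0.1211 0.1799] clk 5.5
xyz [3.6, -80.3, 51.0] turn [0.007, 0.002, 0.0032] | tcp [0.5783 0.1211 0.1799] clk 5.5
xyz [3.7, -101.1, 68.2] turn [0.007, 0.002, 0.0032] | tcp [0.5783 0.1211 0.1799] clk 5.5
```

Request:
{"method": "apply_moves", "body": {
  "rows": [
    {"xyz": [3,-3,-13],"turn": [0.007,0,0.003],"grip": 0},
    {"xyz": [3,-3,-13],"turn": [0.007,0,0.003],"grip": 0},
    {"xyz": [3.5,-25,5],"turn": [0.007,0,0.003],"grip": 0},
    {"xyz": [3.5,-45,21.5],"turn": [0.007,0,0.003],"grip": 0},
    {"xyz": [3.5,-65,38],"turn": [0.007,0,0.003],"grip": 0},
    {"xyz": [3.5,-72.5,44.5],"turn": [0.007,0,0.003],"grip": 0},
    {"xyz": [3.5,-72.5,44.5],"turn": [0.007,0,0.003],"grip": 0},
    {"xyz": [3.5,-72.5,44.5],"turn": [0.007,0,0.003],"grip": 0}
  ]
}}

```text
clock: 6.17
tcp_pos: [0.5806, 0.1172, 0.1035]
orientation: [0.214, 0.482, 0.773, 0.352]
wrist_force: [-0.2, 0.2, -0.9]
finger_gap: 0.0236
grip_force: 60.9
```

```bash
cat >> t.py <<'E'
def knobs(z,vm=70):
  a=[]
  for n in('scene','side'):
    d=cam(n);V=hsv(d)[...,2].astype(int)
    v,u=np.nonzero(d['z_map']>0); P=depth(d,np.c_[u,v])
    ys=np.array([-.4368,.8996,0]);xs=np.array([.8996,.4368,0]); q=np.c_[(P-[.598,.132,0])@xs,(P-[.598,.132,0])@ys,P[:,2]]
    m=(V[v,u]<vm)&(abs(abs(q[:,1])-.094)<.02)&(abs(q[:,2]-z)<.04)&(abs(q[:,0])<.04)
    for sgn in(1,-1):
      k=m&(q[:,1]*sgn>0)
      if k.sum():print(n,sgn,k.sum(),np.median(q[k],0).round(4),q[k].min(0).round(3),q[k].max(0).round(3))
    a.append(cv2.resize(d['color'][100:270,200:360] if n=='scene' else d['color'][80:250,180:340],None,fx=2.5,fy=3))
  return np.hstack(a)
E
python3 -c "
from t import *
place(50,.145,off=.002);place(50,.108,off=.002); print(np.round(tool()[2]['joint_pos'],3))
cv2.imwrite('pics/h2.png',knobs(.145))"
```

```text
xyz [7.7, -14.1, -3.8] turn [-0.0238, -0.0097, -0.0016] | tcp [0.5806 0.1172 0.1035] clk 6.1667
xyz [7.5, -41.9, 20.6] turn [-0.0238, -0.0097, -0.0016] | tcp [0.5806 0.1172 0.1035] clk 6.1667
[-0.17   0.091 -1.027 -0.288  0.461  1.128]
scene 1 47 [0.0194 0.0867 0.1589] [0.004 0.082 0.136] [0.029 0.094 0.169]
scene -1 57 [ 0.0197 -0.1013  0.1587] [-0.022 -0.105  0.107] [ 0.029 -0.081  0.167]
side 1 14 [0.0042 0.0854 0.1607] [-0.001  0.081  0.154] [0.011 0.092 0.169]
side -1 39 [ 0.0067 -0.1028  0.1573] [ 0.001 -0.106  0.146] [ 0.026 -0.094  0.166]
```

View pics/h2.png

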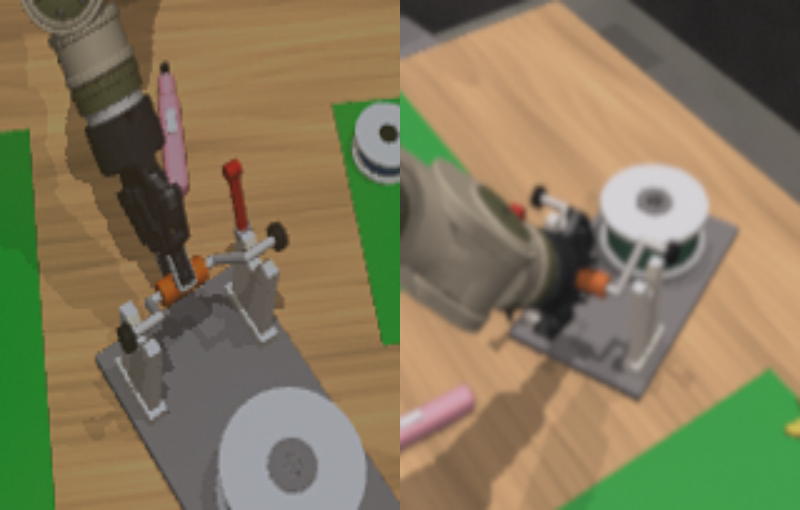

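The bail is level over the notches at about 0.155 m, but joint 3 is again at its limit. Lower positions need less tilt, so I'm going to 38°.

```bash
python3 -c "
from t import *
place(38,.150,off=.006)"
```

```text
xyz [12.0, -11.7, -19.0] turn [0.1875, -0.0089, 0.0005] | tcp [0.5809 0.1172 0.105 ] clk 6.2667
```

Request:
{"method": "apply_moves", "body": {
  "rows": [
    {"xyz": [8,-11.5,-19],"turn": [0.1875,-0.009,0],"grip": 0},
    {"xyz": [8,-11.5,-19],"turn": [0.1875,-0.009,0],"grip": 0},
    {"xyz": [8,-11.5,-19],"turn": [0.1875,-0.009,0],"grip": 0},
    {"xyz": [8,-11.5,-19],"turn": [0.1875,-0.009,0],"grip": 0},
    {"xyz": [8,-11.5,-19],"turn": [0.1875,-0.009,0],"grip": 0}
  ]
}}

```text
clock: 6.68
tcp_pos: [0.5595, 0.1148, 0.1103]
orientation: [0.175, 0.5, 0.801, 0.278]
wrist_force: [-0.4, 0.4, -0.7]
finger_gap: 0.0242
grip_force: 60.9
```

```bash
python3 -c "
from t import *
place(38,.150,off=.002);place(38,.128,off=.002);print(np.round(tool()[2]['joint_pos'],3))
knobs(.145)"
```

```text
xyz [0.7, -2.3, 0.1] turn [0.0061, 0.0019, 0.0025] | tcp [0.5595 0.1148 0.1103] clk 6.6833
xyz [0.7, -16.0, 17.4] turn [0.0061, 0.0019, 0.0025] | tcp [0.5595 0.1148 0.1103] clk 6.6833
[-0.118  0.022 -0.887  0.073  0.34   1.102]
scene 1 44 [0.0072 0.094  0.1593] [-0.008  0.09   0.143] [0.015 0.1   0.165]
scene -1 55 [ 0.0066 -0.0947  0.1592] [-0.008 -0.098  0.108] [ 0.017 -0.076  0.167]
side -1 34 [-0.0047 -0.0958  0.1579] [-0.014 -0.099  0.145] [ 0.009 -0.088  0.164]
```

Request:
{"method": "apply_moves", "body": {
  "rows": [
    {"xyz": [0.5,-9,8.5],"turn": [0.006,0,0.002],"grip": 0},
    {"xyz": [0.5,-16,17.5],"turn": [0.006,0,0.002],"grip": 0},
    {"xyz": [0.5,-20,22.5],"turn": [0.006,0,0.002],"grip": 0},
    {"xyz": [0.5,-24,27.5],"turn": [0.006,0,0.002],"grip": 0},
    {"xyz": [0.5,-27,32],"turn": [0.006,0,0.002],"grip": 0},
    {"xyz": [0.5,-28,33.5],"turn": [0.006,0,0.002],"grip": 0},
    {"xyz": [0.5,-28,33.5],"turn": [0.006,0,0.002],"grip": 0},
    {"xyz": [0.5,-28,33.5],"turn": [0.006,0,0.002],"grip": 0}
  ]
}}

```text
clock: 7.45
tcp_pos: [0.5564, 0.1145, 0.0652]
orientation: [0.171, 0.503, 0.802, 0.274]
wrist_force: [-0.4, 0.4, 0.6]
finger_gap: 0.0237
grip_force: 61.0
```

```bash
python3 -c "
from t import *
place(38,.107,off=.002);print(np.round(tool()[2]['joint_pos'],3))
cv2.imwrite('pics/h3.png',knobs(.107))"
```

```text
xyz [-0.5, 1.3, 0.3] turn [-0.0064, -0.0, -0.0014] | tcp [0.5564 0.1145 0.0652] clk 7.45
[-0.117  0.11  -0.942 -0.056  0.335  1.103]
scene 1 39 [0.0048 0.0951 0.1141] [-0.011  0.091  0.105] [0.014 0.101 0.121]
scene -1 54 [ 0.0038 -0.0928  0.1116] [-0.022 -0.097  0.092] [ 0.014 -0.081  0.122]
side -1 31 [-0.0088 -0.093   0.115 ] [-0.014 -0.098  0.104] [ 0.006 -0.086  0.12 ]
```

View pics/h3.png

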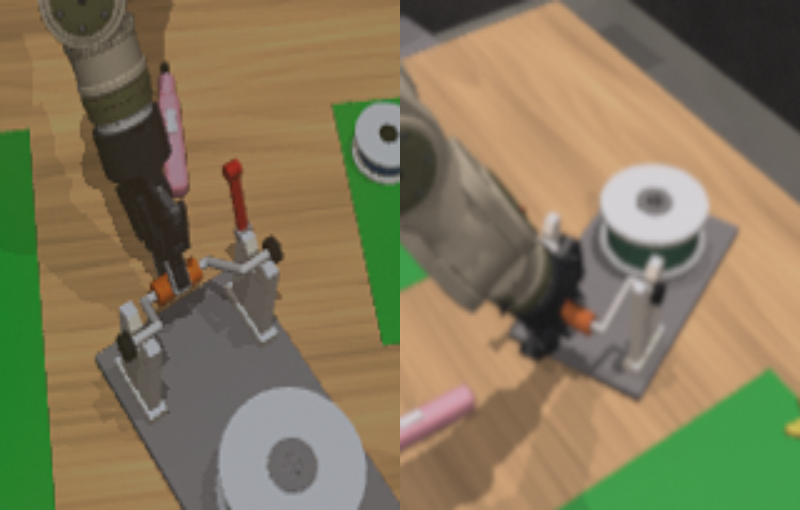

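The rod ends sit in both notches, with the knobs outside the posts and the keeper open. Next I release.

Request:
{"method": "apply_moves", "body": {
  "rows": [
    {"xyz": [0,0,0],"turn": [0,0,0],"grip": 0.5},
    {"xyz": [0,0,0],"turn": [0,0,0],"grip": 0.5},
    {"xyz": [0,0,0],"turn": [0,0,0],"grip": 0.5},
    {"xyz": [0,0,0],"turn": [0,0,0],"grip": 0.5},
    {"xyz": [0,0,0],"turn": [0,0,0],"grip": 0.5},
    {"xyz": [0,0,0],"turn": [0,0,0],"grip": 0.5}
  ]
}}

```text
clock: 8.05
tcp_pos: [0.5561, 0.1145, 0.065]
orientation: [0.171, 0.503, 0.802, 0.273]
wrist_force: [1.1, -0.3, 0.3]
finger_gap: 0.0426
grip_force: 0.0
```

```bash
cat >> t.py <<'E'
def roller():
  for n in('scene','side'):
    d=cam(n);h=hsv(d);H,S,V=[h[...,i].astype(int) for i in range(3)]
    c=cloud(d,(H>2)&(H<18)&(S>150)&(V>80)); q=c-[.598,.132,0]; xs=np.array([.8996,.4368,0]);ys=np.array([-.4368,.8996,0])
    q=np.c_[q@xs,q@ys,q[:,2]]; q=q[(abs(q[:,0])<.09)&(abs(q[:,1])<.05)&(q[:,2]>.02)]
    print('roller',n,len(q),np.median(q,0).round(3) if len(q) else '')
E
python3 -c "
from t import *
cv2.imwrite('pics/h4.png',knobs(.107)); roller()"
```

```text
scene 1 37 [0.0083 0.0952 0.1152] [-0.005  0.082  0.102] [0.026 0.1   0.126]
scene -1 57 [ 0.0075 -0.0926  0.1117] [-0.017 -0.097  0.093] [ 0.018 -0.081  0.12 ]
side -1 28 [-0.0058 -0.0937  0.1142] [-0.012 -0.098  0.105] [ 0.008 -0.088  0.12 ]
roller scene 166 [-0.005  0.001  0.056]
roller side 58 [ 0.003 -0.006  0.057]
```

View pics/h4.png

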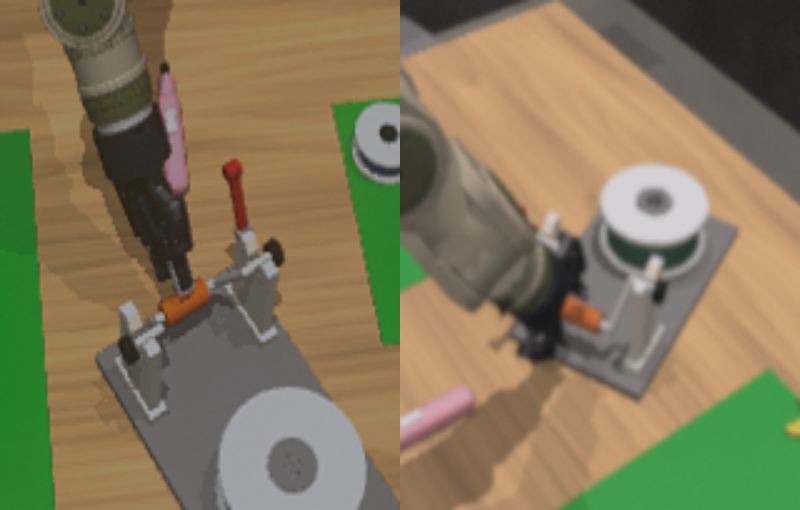

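The left crop shows the roller hanging between the posts at about (185,302), with both ends still in the notches. Next I retract along the tool.

Request:
{"method": "apply_moves", "body": {
  "rows": [
    {"xyz": [0,0,-15],"turn": [0,0,0],"grip": 0.5},
    {"xyz": [0,0,-40],"turn": [0,0,0],"grip": 0.5},
    {"xyz": [0,0,-80],"turn": [0,0,0],"grip": 0},
    {"xyz": [0,0,-120],"turn": [0,0,0],"grip": 0},
    {"xyz": [0,0,-160],"turn": [0,0,0],"grip": 0},
    {"xyz": [0,0,-180],"turn": [0,0,0],"grip": 0},
    {"xyz": [0,0,-180],"turn": [0,0,0],"grip": 0}
  ]
}}

```text
clock: 8.83
tcp_pos: [0.4581, 0.0652, 0.2124]
orientation: [0.175, 0.502, 0.801, 0.274]
wrist_force: [1.6, -0.9, 0.5]
finger_gap: -0.0
grip_force: 0.0
```

```bash
cat >> t.py <<'E'
XS=np.array([.8996,.4368,0]);YS=np.array([-.4368,.8996,0])
def st(x,y,z,tilt=0): target(np.array([.598,.132,z])+x*XS+y*YS,25.9,tilt)
def keeper():
  for n in('scene','side'):
    d=cam(n);h=hsv(d);H,S,V=[h[...,i].astype(int) for i in range(3)]
    c=cloud(d,((H<6)|(H>174))&(S>150)&(V>60)); q=c-[.598,.132,0]
    q=np.c_[q@XS,q@YS,q[:,2]]; q=q[(abs(q[:,0])<.12)&(abs(q[:,1]-.075)<.035)&(q[:,2]>.115)]
    if len(q):
      far=q[np.argsort(np.hypot(q[:,0]+.024,q[:,2]-.125))[-max(4,len(q)//5):]].mean(0)
      print('keeper',n,len(q),'tip',far.round(4),'ang',np.arctan2(far[2]-.125,far[0]+.024).round(2),'ymed',np.median(q[:,1]).round(4),q.min(0).round(3),q.max(0).round(3))
E
python3 -c "
from t import *
knobs(.107); roller(); roller();keeper(); st(-.11,.075,.26)"
```

```text
scene 1 36 [0.0044 0.0945 0.1136] [-0.009  0.091  0.102] [0.014 0.102 0.121]
scene -1 55 [ 0.0045 -0.0929  0.1144] [-0.009 -0.097  0.098] [ 0.016 -0.085  0.12 ]
side -1 27 [-0.0063 -0.0927  0.1142] [-0.013 -0.098  0.104] [ 0.008 -0.088  0.121]
roller scene 163 [-0.012  0.002  0.058]
roller side 90 [-0.027  0.002  0.061]
roller scene 166 [-0.007  0.001  0.057]
roller side 84 [-0.007  0.002  0.056]
keeper scene 76 tip [-0.0528  0.0733  0.19  ] ang 1.99 ymed 0.0735 [-0.059  0.068  0.127] [-0.024  0.082  0.193]
keeper side 4 tip [-0.0412  0.0707  0.1502] ang 2.17 ymed 0.0705 [-0.042  0.07   0.143] [-0.04   0.072  0.156]
xyz [71.9, 68.7, -15.1] turn [0.6544, -0.0029, -0.0013] | tcp [0.4568 0.0671 0.206 ] clk 9.2333
```

Request:
{"method": "apply_moves", "body": {
  "rows": [
    {"xyz": [0,20,-40],"turn": [0.12,0,0],"grip": 0},
    {"xyz": [40,69,-15],"turn": [0.655,0,0],"grip": 0},
    {"xyz": [72,69,-15],"turn": [0.655,0,0],"grip": 0},
    {"xyz": [72,69,-15],"turn": [0.655,0,0],"grip": 0},
    {"xyz": [72,69,-15],"turn": [0.655,0,0],"grip": 0},
    {"xyz": [72,69,-15],"turn": [0.655,0,0],"grip": 0},
    {"xyz": [72,69,-15],"turn": [0.655,0,0],"grip": 0},
    {"xyz": [72,69,-15],"turn": [0.655,0,0],"grip": 0},
    {"xyz": [72,69,-15],"turn": [0.655,0,0],"grip": 0}
  ]
}}

```text
clock: 9.98
tcp_pos: [0.4665, 0.1512, 0.2604]
orientation: [-0.0, 0.531, 0.847, 0.001]
wrist_force: [0.3, 0.3, 0.3]
finger_gap: -0.0001
grip_force: 0.0
```

```bash
python3 -c "
from t import *
st(-.11,.075,.165);st(-.02,.075,.165);roller();print(np.round(tool()[2]['joint_pos'],2)); keeper()"
```

```text
xyz [0.1, -0.2, 95.4] turn [0.0011, -0.0017, -0.0009] | tcp [0.4665 0.1512 0.2604] clk 9.9833
xyz [0.2, 89.8, 95.5] turn [0.0011, -0.0017, -0.0009] | tcp [0.4665 0.1512 0.2604] clk 9.9833
roller scene 171 [0.005 0.002 0.055]
roller side 82 [0.003 0.002 0.056]
[ 0.15  0.14 -0.11  1.33  0.    1.27]
keeper scene 92 tip [-0.0535  0.0749  0.1897] ang 2.0 ymed 0.0738 [-0.06   0.068  0.128] [-0.024  0.082  0.195]
keeper side 35 tip [-0.0587  0.0744  0.1906] ang 2.06 ymed 0.0716 [-0.063  0.066  0.143] [-0.04   0.082  0.192]
```

Request:
{"method": "apply_moves", "body": {
  "rows": [
    {"xyz": [0,0,40],"turn": [0,0,0],"grip": 0},
    {"xyz": [0,0,80],"turn": [0,0,0],"grip": 0},
    {"xyz": [0,0,95],"turn": [0,0,0],"grip": 0},
    {"xyz": [0,20,95],"turn": [0,0,0],"grip": 0},
    {"xyz": [0,32,95],"turn": [0,0,0],"grip": 0},
    {"xyz": [0,44,95],"turn": [0,0,0],"grip": 0},
    {"xyz": [0,56,95],"turn": [0,0,0],"grip": 0},
    {"xyz": [0,68,95],"turn": [0,0,0],"grip": 0},
    {"xyz": [0,80,95],"turn": [0,0,0],"grip": 0},
    {"xyz": [0,90,95],"turn": [0,0,0],"grip": 0},
    {"xyz": [0,98,95],"turn": [0,0,0],"grip": 0},
    {"xyz": [0,98,95],"turn": [0,0,0],"grip": 0}
  ]
}}

```text
clock: 11.18
tcp_pos: [0.5562, 0.1939, 0.1675]
orientation: [0.001, 0.531, 0.847, 0.002]
wrist_force: [0.6, 0.6, -0.0]
finger_gap: -0.0
grip_force: 0.0
```

```bash
python3 -c "
from t import *
st(-.012,.075,.165);roller(); keeper()
d=cam('side');e=cam('scene');cv2.imwrite('pics/k1.png',np.hstack([cv2.resize(e['color'][100:270,200:360],None,fx=2.5,fy=3),cv2.resize(d['color'][80:250,180:340],None,fx=2.5,fy=3)]))"
```

```text
xyz [1.0, -1.4, 2.5] turn [0.0039, -0.0006, -0.0016] | tcp [0.5562 0.1939 0.1675] clk 11.1833
roller scene 172 [-0.     0.001  0.055]
roller side 83 [-0.015  0.003  0.056]
keeper scene 23 tip [0.0183 0.0722 0.1901] ang 0.99 ymed 0.0732 [-0.004  0.067  0.156] [0.021 0.08  0.192]
keeper side 21 tip [-0.0014  0.0793  0.1531] ang 0.89 ymed 0.0754 [-0.024  0.068  0.115] [0.009 0.1   0.185]
```

View pics/k1.png

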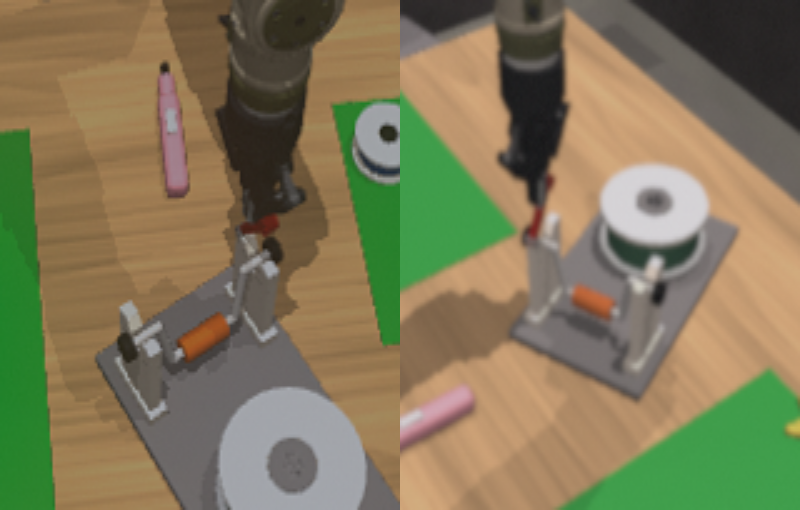

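The keeper is now past upright at about 1.0 rad, and the bail hangs nearly still, with its roller at about (205,337). Next I lift over the keeper and press it shut.

Request:
{"method": "apply_moves", "body": {
  "rows": [
    {"xyz": [1,-5,0],"turn": [0,0,0],"grip": 0},
    {"xyz": [1,-5,-40],"turn": [0,0,0],"grip": 0},
    {"xyz": [1,-5,-44],"turn": [0,0,0],"grip": 0},
    {"xyz": [1,34,-44],"turn": [0,0,0],"grip": 0},
    {"xyz": [1,34,-44],"turn": [0,0,0],"grip": 0},
    {"xyz": [1,38,-32],"turn": [0,0,0],"grip": 0},
    {"xyz": [1,42,-20],"turn": [0,0,0],"grip": 0},
    {"xyz": [1,46,-10],"turn": [0,0,0],"grip": 0},
    {"xyz": [1,50,0],"turn": [0,0,0],"grip": 0},
    {"xyz": [1,52,10],"turn": [0,0,0],"grip": 0},
    {"xyz": [1,52,20],"turn": [0,0,0],"grip": 0},
    {"xyz": [1,52,24],"turn": [0,0,0],"grip": 0}
  ]
}}

```text
clock: 12.48
tcp_pos: [0.6036, 0.2183, 0.143]
orientation: [0.001, 0.531, 0.847, 0.003]
wrist_force: [5.6, 4.3, 10.6]
finger_gap: -0.0004
grip_force: 5.3
```

```bash
python3 -c "
from t import *
st(.041,.075,.138);roller(); keeper(); print(tool()[2]['wrist_force'])"
```

```text
xyz [-0.2, -1.7, 5.0] turn [0.0064, -0.0008, -0.001] | tcp [0.6036 0.2183 0.143 ] clk 12.4833
roller scene 166 [0.007 0.001 0.055]
roller side 85 [-0.007  0.002  0.056]
keeper scene 19 tip [0.0211 0.0678 0.1822] ang 0.9 ymed 0.0703 [-0.025  0.067  0.134] [0.025 0.078 0.185]
keeper side 62 tip [0.0109 0.0724 0.188 ] ang 1.06 ymed 0.0739 [-0.025  0.067  0.119] [0.016 0.097 0.194]
[3.00334458 2.53936747 4.19383511]
```

The fingertip slid down in front of the keeper's bar, and the keeper is still at about 1.0 rad. I'll back up and press from behind and on top instead.

Request:
{"method": "apply_moves", "body": {
  "rows": [
    {"xyz": [0,6,0],"turn": [0,0,0],"grip": 0},
    {"xyz": [0,6,-40],"turn": [0,0,0],"grip": 0},
    {"xyz": [0,6,-69],"turn": [0,0,0],"grip": 0},
    {"xyz": [0,-10,-69],"turn": [0,0,0],"grip": 0},
    {"xyz": [0,-45,-69],"turn": [0,0,0],"grip": 0},
    {"xyz": [0,-50,-69],"turn": [0,0,0],"grip": 0},
    {"xyz": [0,-50,-69],"turn": [0,0,0],"grip": 0}
  ]
}}

```text
clock: 13.27
tcp_pos: [0.5537, 0.1947, 0.2111]
orientation: [-0.001, 0.531, 0.847, -0.001]
wrist_force: [1.2, -0.3, 0.4]
finger_gap: 0.0001
grip_force: 0.0
```

```bash
python3 -c "
from t import *
st(-.01,.075,.21);roller(); keeper(); knobs(.107);print(tool()[2]['wrist_force'])"
```

```text
xyz [-0.8, 2.4, 1.1] turn [-0.0023, -0.0016, -0.0016] | tcp [0.5537 0.1947 0.2111] clk 13.2667
roller scene 169 [0.007 0.001 0.055]
roller side 84 [-0.008  0.002  0.056]
keeper scene 42 tip [0.0189 0.0747 0.1883] ang 0.98 ymed 0.0737 [-0.024  0.068  0.135] [0.022 0.081 0.191]
keeper side 61 tip [0.0094 0.0737 0.1866] ang 1.07 ymed 0.0746 [-0.022  0.066  0.116] [0.013 0.099 0.189]
scene 1 46 [0.0038 0.0947 0.1132] [-0.009  0.089  0.099] [0.015 0.104 0.12 ]
scene -1 57 [ 0.0055 -0.0932  0.1134] [-0.009 -0.097  0.067] [ 0.016 -0.079  0.121]
side -1 29 [-0.0062 -0.0929  0.1146] [-0.015 -0.099  0.105] [ 0.007 -0.087  0.121]
[-0.04785426 -0.04504853  0.65397034]
```

Request:
{"method": "apply_moves", "body": {
  "rows": [
    {"xyz": [0,-6,20],"turn": [0,0,0],"grip": 0},
    {"xyz": [0,-6,37],"turn": [0,0,0],"grip": 0},
    {"xyz": [0,4,37],"turn": [0,0,0],"grip": 0},
    {"xyz": [0,10,36],"turn": [0,0,0],"grip": 0},
    {"xyz": [0,16,36],"turn": [0,0,0],"grip": 0},
    {"xyz": [0,23,40],"turn": [0,0,0],"grip": 0},
    {"xyz": [0,30,44],"turn": [0,0,0],"grip": 0},
    {"xyz": [0,35,49],"turn": [0,0,0],"grip": 0},
    {"xyz": [0,40,55],"turn": [0,0,0],"grip": 0},
    {"xyz": [0,44,61],"turn": [0,0,0],"grip": 0},
    {"xyz": [0,48,67],"turn": [0,0,0],"grip": 0},
    {"xyz": [0,50,70],"turn": [0,0,0],"grip": 0}
  ]
}}

```text
clock: 14.57
tcp_pos: [0.6015, 0.2177, 0.1404]
orientation: [-0.001, 0.531, 0.847, 0.0]
wrist_force: [-0.4, 0.2, -0.1]
finger_gap: 0.0
grip_force: 0.2
```

```bash
python3 -c "
from t import *
st(.04,.075,.138);roller(); keeper(); knobs(.107);print(tool()[2]['wrist_force'])
cv2.imwrite('pics/k2.png',knobs(.107))"
```

```text
xyz [-0.5, -0.6, 2.4] turn [0.0001, -0.0014, -0.0011] | tcp [0.6015 0.2177 0.1404] clk 14.5667
roller scene 170 [0.007 0.001 0.055]
roller side 86 [-0.007  0.001  0.056]
keeper scene 67 tip [0.0456 0.0715 0.1321] ang 0.1 ymed 0.0735 [-0.02   0.067  0.125] [0.052 0.081 0.141]
keeper side 28 tip [0.035  0.0724 0.1351] ang 0.17 ymed 0.0746 [-0.014  0.067  0.132] [0.037 0.079 0.138]
scene 1 8 [-1.000e-04  9.190e-02  1.171e-01] [-0.006  0.082  0.112] [0.007 0.096 0.131]
scene -1 56 [ 0.0049 -0.0926  0.1126] [-0.008 -0.097  0.09 ] [ 0.015 -0.08   0.119]
side 1 1 [-0.0019  0.0975  0.1185] [-0.002  0.098  0.118] [-0.002  0.098  0.118]
side -1 29 [-0.0066 -0.0931  0.1138] [-0.013 -0.098  0.105] [ 0.009 -0.087  0.12 ]
[-0.00439365  0.28774318 -0.2319574 ]
scene 1 8 [-0.0003  0.0923  0.1167] [-0.006  0.082  0.108] [0.007 0.094 0.131]
scene -1 56 [ 0.0049 -0.0932  0.1133] [-0.008 -0.097  0.092] [ 0.015 -0.081  0.12 ]
side -1 29 [-0.0063 -0.0926  0.1135] [-0.013 -0.098  0.106] [ 0.007 -0.087  0.121]
```

View pics/k2.png

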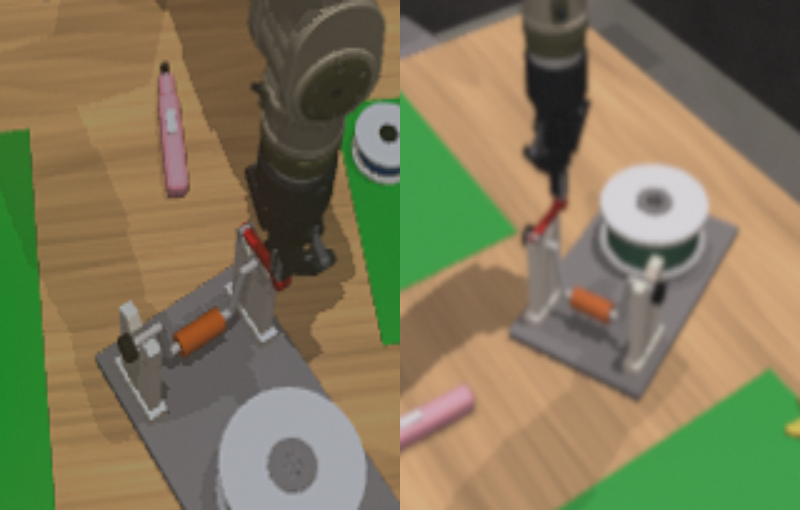

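The picture shows the keeper nearly level over the left notch (red arm from (245,230) to (285,285)), with the bail still hanging. I'll press down a few more millimetres in small steps to make sure it's fully shut.

Request:
{"method": "apply_moves", "body": {
  "rows": [
    {"xyz": [0,0,1.5],"turn": [0,0,0],"grip": 0},
    {"xyz": [0,0,3],"turn": [0,0,0],"grip": 0},
    {"xyz": [0,0,3],"turn": [0,0,0],"grip": 0}
  ]
}}

```text
clock: 15.22
tcp_pos: [0.6015, 0.2176, 0.1387]
orientation: [-0.0, 0.531, 0.847, 0.001]
wrist_force: [0.2, 0.5, 0.5]
finger_gap: 0.0003
grip_force: 0.1
```

Request:
{"method": "apply_moves", "body": {
  "rows": [
    {"xyz": [0,0,1.5],"turn": [0,0,0],"grip": 0},
    {"xyz": [0,0,3],"turn": [0,0,0],"grip": 0},
    {"xyz": [0,0,3],"turn": [0,0,0],"grip": 0}
  ]
}}

```text
clock: 15.47
tcp_pos: [0.6019, 0.2177, 0.1373]
orientation: [0.001, 0.531, 0.847, 0.001]
wrist_force: [-2.4, -1.5, 8.0]
finger_gap: 0.0001
grip_force: 3.9
```

Contact is now firm: 8 N upward at 0.137 m, against the 138 mm bar top when shut. I'll lift straight up and check.

Request:
{"method": "apply_moves", "body": {
  "rows": [
    {"xyz": [0,0,-10],"turn": [0,0,0],"grip": 0},
    {"xyz": [0,0,-40],"turn": [0,0,0],"grip": 0},
    {"xyz": [0,0,-80],"turn": [0,0,0],"grip": 0},
    {"xyz": [0,-40,-120],"turn": [0,0,0],"grip": 0},
    {"xyz": [0,-80,-130],"turn": [0,0,0],"grip": 0},
    {"xyz": [0,-120,-130],"turn": [0,0,0],"grip": 0},
    {"xyz": [0,-150,-130],"turn": [0,0,0],"grip": 0},
    {"xyz": [0,-150,-130],"turn": [0,0,0],"grip": 0}
  ]
}}

```text
clock: 16.13
tcp_pos: [0.4582, 0.1499, 0.2657]
orientation: [-0.002, 0.531, 0.847, -0.002]
wrist_force: [-0.2, 0.8, -1.0]
finger_gap: 0.0002
grip_force: 0.0
```

```bash
python3 -c "
from t import *
keeper();roller();roller();cv2.imwrite('pics/f.png',knobs(.107));print(tool()[2]['clock'])"
```

```text
keeper scene 110 tip [0.0474 0.0741 0.1353] ang 0.14 ymed 0.0744 [-0.018  0.067  0.126] [0.052 0.082 0.142]
keeper side 42 tip [0.0395 0.0741 0.1369] ang 0.19 ymed 0.0749 [-0.013  0.067  0.13 ] [0.043 0.083 0.14 ]
roller scene 169 [0.006 0.001 0.054]
roller side 83 [-0.007  0.001  0.056]
roller scene 169 [0.007 0.001 0.055]
roller side 86 [-0.007  0.001  0.056]
scene 1 39 [0.0059 0.0954 0.1137] [-0.008  0.081  0.107] [0.026 0.103 0.133]
scene -1 56 [ 0.0053 -0.0927  0.1136] [-0.008 -0.097  0.069] [ 0.014 -0.082  0.122]
side -1 29 [-0.0065 -0.0929  0.1141] [-0.014 -0.098  0.105] [ 0.007 -0.087  0.12 ]
16.5333
```

View pics/f.png

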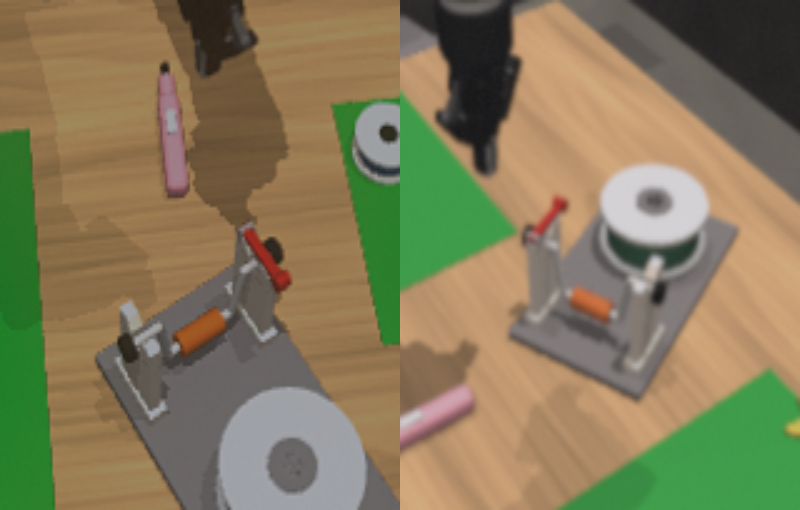

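Both cameras show the keeper lying over the notch, the bail hanging still and the arm clear. One check remains before handing in: the slope of the keeper arm's top.

```bash
python3 -c "
from t import *
d=cam('scene');h=hsv(d);H,S,V=[h[...,i].astype(int) for i in range(3)]
c=cloud(d,((H<6)|(H>174))&(S>150)&(V>60)); q=c-[.598,.132,0]
q=np.c_[q@XS,q@YS,q[:,2]]; q=q[(abs(q[:,0])<.12)&(abs(q[:,1]-.075)<.006)&(q[:,2]>.115)]
for a in np.arange(-.02,.055,.01):
  k=abs(q[:,0]-a)<.005
  if k.sum(): print(round(a,3),k.sum(),np.median(q[k,2]).round(4),q[k,2].max().round(4))
"
```

```text
-0.02 6 0.1316 0.1328
-0.01 12 0.1314 0.1365
0.0 13 0.1307 0.1353
0.01 15 0.1315 0.1345
0.02 13 0.1323 0.137
0.03 14 0.1323 0.1361
0.04 12 0.1362 0.1402
0.05 13 0.1347 0.1397
```

The arm's top is level at about 0.132 m, with slope close to zero, so the keeper is shut.

```bash
python3 -c "
from h import *
print(ticket.hand_in())"
```

```text
the job is handed in; nothing more can be done
None
```

The bail hangs in both notches with the roller straight down and the red keeper shut over the left post; I handed the job in at about 17 s on the robot's clock, and no verdict was returned.

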